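# Shut the balance's draught shield and tare the tin

### The job

An empty moisture tin stands on the pan of the laboratory balance, ready to be tared. With the fingertips, gently push the left-hand glass door and the glass top panel of the draught shield fully shut, and only then press the green tare key all the way down, and let it come up again. Leave the tin where it stands on the pan, do not press the red power key, and leave the vials and the spare tin beside the balance alone.

Things in the scene. Friction and masses are not known exactly. Their poses are not given: they have to be found in the camera images.
- balance: White and grey balance fixed to the table, 290 (x) by 170 mm (y). Origin: centre of its footprint at table height; x points from front (control panel) to back, y to its left side, z up. In this frame, mm: sloping control panel x -147 to -62, about 60 high; glass shield x -62 to 72, y -84 to 84, z to 178; column behind it, z to 168. Front pane and right-hand door (blue grip too) are shut and fixed.
- left_door (a joint): Opening of the left-hand glass door, m: 0 fully shut at a firm stop, 0.085 fully open. It slides along the balance's x; shutting moves it towards the control panel (-x). Stays where it is left; sliding takes 1 to 2 N.
- left_door_grip (a point): Centre of the back (+x) face, the one to push, of the door's blue grip: an upright fin 10 mm thick in x, standing out 26 mm from the door (balance frame y 83 to 109, z 117 to 163). This point: y 96, z 140; x -45 when shut. Nothing else on that side stands out beyond y 85; the air there is free above 75 mm height.
- top_panel (a joint): Opening of the glass top panel, m: 0 fully shut at a firm stop, 0.085 fully open. It slides along the balance's x, back over the column; shutting moves it towards the control panel (-x). Stays where it is left; sliding takes 1 to 2 N.
- top_panel_grip (a point): Centre of the back (+x) face, the one to push, of the blue grip on the top panel: a rib 10 mm thick in x, 60 mm long in y (-30 to 30), its top at z 197, 21 mm above the glass (z 176). This point: balance frame y 0, z 187; x -42 when shut. Side tracks at y +-71 to 84 rise to z 178.
- tare_key (a joint): How far the tare key is pressed, m: 0 up, 0.004 all the way down. Springs back. About 1 N starts it, 4 N holds it fully down.
- tare_key_top (a point): Centre of the top face of the tare key: green bar, 18 mm (x) by 46 mm (y), 8 mm proud of the sloping panel, on the left of the control panel (balance frame x -128, y 40, z 67). It is pressed downwards, square to the panel.
- power_key (a joint): How far the power key is pressed, m: 0 up, 0.004 all the way down. Springs back. Leave it alone.
- power_key_top (a point): Centre of the top face of the power key: small round red key, 16 mm across, on the right of the control panel (95 mm from the tare key).
- tin_on_pan: White aluminium moisture tin with lid, 64 mm across, 30 mm tall, standing loose on the balance's pan inside the shield (pan top 71 mm above the table). Origin: centre of its underside. Not to be moved.
- sieve_shaker: Tall sieve shaker, fixed, on the right of the balance: keep the arm clear of it. Origin: centre of its underside. White base 380 mm (x) by 300 mm (y), about 120 mm high; a stack of white sieves 210 mm across up to 532 mm; two rods with black star nuts at y +-118 mm, up to 705 mm.
- spare_tin: A second moisture tin like it, 64 mm across, 30 mm tall, on the table left of the balance. Origin: centre of its underside. Not to be moved.
- vial_red: Glass sample vial with red cap, 27 mm across, 70 mm tall, upright on the table on the left of the balance. Origin: centre of its underside. Not to be moved.
- vial_black: Glass sample vial with black cap, 27 mm across, 70 mm tall, upright on the table on the left of the balance. Origin: centre of its underside. Not to be moved.

How it is judged:
On the way, in this order (a step that is already met when the one before it is completed fails the run):
1. the left-hand door and the top panel are both fully shut (value of joint each of left_door, top_panel below 0.003 m), for 0.2 s.
2. the tare key is pressed down (value of joint tare_key above 0.003 m), for 0.05 s.
At the end, for the whole second after the job is handed in: Left-hand door and top panel shut to within 3 mm, tare key up again, power key up, tin at rest upright on the pan within 8 mm of where it stood, vials and spare tin within 15 mm of where they stood (all of step 1 and value of joint each of tare_key, power_key below 0.001 m and z of tin_on_pan in the frame of balance between 0.067 and 0.075 m and distance of tin_on_pan from where it was at the start of the episode below 0.008 m and angle between tin_on_pan's own z axis and vertical below 0.1 rad and linear speed of tin_on_pan below 0.02 m/s and distance of each of spare_tin, vial_red, vial_black from where it was at the start of the episode below 0.015 m); the robot touches nothing.
It fails at once if the tare key was pressed while the door or the top panel was still open (value of joint tare_key above 0.002 m and value of joint any of left_door, top_panel above 0.004 m).
It fails at once if the red power key was pressed (value of joint power_key above 0.002 m).
It fails at once if a glass door was pushed hard (over 50 N) (contact force between any of the arm, the fingers and left_door above 50 N or contact force between any of the arm, the fingers and top_panel above 50 N).
It fails at once if the tin on the pan was shifted or lifted (distance of tin_on_pan from where it was at the start of the episode above 0.012 m).
It fails at once if a vial or the spare tin was moved, tipped or lifted (distance of any of spare_tin, vial_red, vial_black from where it was at the start of the episode above 0.02 m or angle between any of spare_tin, vial_red, vial_black's own z axis and vertical above 0.3 rad).
It also fails if it takes over 64 s, if anything falls off the work surface, if the arm or the gripper's body presses on something with over 40 N, if the wrist force passes 120 N, or if a joint passes its speed limit or range.

### The arm

A 6-joint arm with a two-finger parallel gripper is mounted at the origin on a cart in front of the work surface, level with it; the furniture and walls round the work are solid. World frame = base frame: x ahead of the robot, y to its left, z up, the work surface at z = 0. Lengths are in m, angles in rad, forces in N, time in s.
With the tool pointing down it reaches from about 0.275 to 0.75 m from the base axis. Payload 10.2 kg.
Tool frame: the origin (TCP) lies between the finger pads; the fingertips stand 14 mm ahead of it and the grasp point (between the pads) lies 5 mm behind it (manip.tip_extent is the distance from the TCP to the fingertips, in m); y points along the fingers, x is the direction in which the jaws open and shut, and the axes are right-handed (so a half turn about y gives the same grasp; the last joint's range is limited). The gripper opens to 88 mm and grips with 3 to 60 N. Pads are 18 mm wide; open, the fingers measure 123 mm over their backs; the gripper's body (75 mm by 187 mm) begins 45 mm behind the grasp point.
Start: joints at [-1.344, 0.313, 1.498, -0, 1.331, -0.223], TCP at [0.228, -0.473, 0.253] pointing down, gripper open.
Joint ranges: [-2.94, 2.94], [-0.97, 2.17], [0.19, 2.56], [-1.23, 4.37], [0.02, 3.11], [-2.88, 2.88]. Speed limits (rad/s): [2.39, 2.39, 3.01, 3.14, 3.14, 3.14].

### API

Orientations are given as a rotation vector (axis times angle).
In Python, from bench import telemetry, imaging, sign_off, manip gives the robot as it stands.
- The arm moves only by the tool carry_out, never from a script. Its argument "series" is a list of rows, each a list of 7 numbers: the shift along the tool's x, y, z in m, then the turn, a rotation vector about the tool's x, y, z in degrees, then the closure, from 0 (fully open) to 1 (shut). A call has exactly 5 rows; each row is the pose to reach, as a shift and turn from the pose commanded when the call began, along the tool's axes at that moment; what a row does not reach only later rows make up. A row lasts 1/8 s, in which the tool goes at most 62.5 mm and 10.7 degrees, less where a joint would pass 70% of its speed; a pose out of reach is approached as far as the arm can. A call with a gripper value outside its range is refused whole. The fingers move at their own pace and stop on an object; the grip force is fixed at half the most. Time passes only in rows, so rows that repeat a pose let the fingers close, or fill a call up. It gives the time, the measured TCP pose, the force and the opening at its end, in the units of the state.
- telemetry.observe(): the state, without advancing time (a new reading comes with each control period).
- imaging.grab_frame(name): name is "scene" or "top" or "wrist"; returns a dict with "img" (480x640x3 uint8, red, green, blue), "camera_matrix" (3x3 intrinsics, pixels), "eye" and "rotation" of the camera in the world. Camera axes: x right, y down, z forward; pixel columns grow to the right and rows downward; lengths in m; the calibration is good to about 2 mm. A picture is of the moment at which its call begins. There is no depth.
- sign_off(): hands the job in, once; it reports no verdict.
Trained networks look in the newest picture that a camera, given by its name, has taken for a name from the list of things; names that differ only in an ending like _2 or _b are one class to them, and where a whole thing is asked for, a point or a joint stands for the part that bears it (a point fixed in the world has none). Each returns a list of dicts, best first, with "p" (0 to 1); they miss things now and then, are a little off and sometimes report something else, mostly with a low value. They report only what shows in the picture. A call takes as long as a camera call.
- imaging.find_in(name, camera): "box" ([centre column, centre row, width, height] in pixels, round what is visible of it).
- imaging.cut_out(name, camera): "mask" (480x640 bool, what is visible of it) and "box" ([centre column, centre row, width, height] in pixels, round what is visible of it).
- imaging.tip_of(name, camera): "location" ([row, column] in pixels: a listed point, or the origin of a listed thing).
The state is a dict: "t": time; "q": joint angles; "qd": joint speeds; "effort": joint torques, N m; "eef_pos": TCP position; "orientation": TCP orientation; "wrist_force": force on the tool from outside, world axes, zero at the start; "moment": the same for the moment, N m; "opening": finger opening in m.
Only numpy, scipy, OpenCV 4.12 (cv2) and the standard library are available. Lean on these libraries where they do the work, as an engineer would, in place of code of your own. Each camera call takes 0.05 s, during which the arm holds its last target.

## Working session

There is one attempt and no reset: what is moved stays moved. The work goes in short steps, Python scripts to look and compute and a tool call to move; the robot and the scene stay as the last step left them, time stands still between calls to the robot, and variables do not carry over. Pictures are saved under pics/ and viewed, and the job is handed in when it is done.

Besides the shell and the picture viewer there is one more tool, called after "Call:" by a JSON object that holds its "op" and its "data". carry_out: Moves the arm, as the interface text tells. Its arguments: {"type":"object","properties":{"series":{"type":"array"}},"required":["series"]}

```bash
ls; mkdir -p pics
python3 - <<'E'
from bench import telemetry, imaging, manip
import cv2
print(telemetry.observe()); print(manip.tip_extent)
for c in ["scene","top","wrist"]:
    f=imaging.grab_frame(c); cv2.imwrite(f"pics/{c}0.png",f["img"][:,:,::-1]); print(c,f["camera_matrix"],f["eye"],f["rotation"])
    if c=="wrist": continue
    for n in ["balance","left_door_grip","top_panel_grip","tare_key_top","power_key_top","tin_on_pan","spare_tin","vial_red","vial_black","sieve_shaker"]:
        print(n,[(r["location"],round(r["p"],2)) for r in imaging.tip_of(n,c)[:2]])
E
```

```text
pics
{'t': 0.0, 'q': array([-1.34438151e+00,  3.13438438e-01,  1.49842013e+00, -1.68522845e-05,
        1.33102198e+00, -2.23353360e-01]), 'qd': array([-0.00037905,  0.00053091, -0.001301  ,  0.00086571, -0.0020805 ,
        0.0016401 ]), 'effort': array([ 1.30794186e-03, -4.02207971e+01, -2.52272969e+01,  6.95217331e-02,
        3.52795771e-02, -9.32282092e-05]), 'eef_pos': array([ 0.22820185, -0.47255386,  0.25217336]), 'orientation': array([-1.38811574,  0.87248827, -0.87097374]), 'wrist_force': array([-0.32183088,  0.37017969, -0.47531106]), 'moment': array([ 0.01405743,  0.04908499, -0.01993625]), 'opening': 0.08807049517259297}
0.014
scene [[444.50451937   0.         318.75372291]
 [  0.         444.50451937 236.59124688]
 [  0.           0.           1.        ]] [-0.34571861  0.37308994  0.56610482] [-1.35073269  1.78126765 -1.10844246]
balance [([274.7, 289.4], 0.65), ([304.3, 234.5], 0.61)]
left_door_grip [([230.2, 250.5], 0.61)]
top_panel_grip []
tare_key_top [([273.6, 291.7], 0.46)]
power_key_top [([276.1, 292.3], 0.61), ([272.2, 331.7], 0.47)]
tin_on_pan []
spare_tin [([
[... 216 characters left out ...]
6]
 [  0.           0.           1.        ]] [-0.00701186  0.35737021  0.8639137 ] [-1.50200994  2.17267654 -0.79842735]
balance [([278.8, 286.6], 0.94)]
left_door_grip [([258.8, 240.1], 0.71)]
top_panel_grip [([218.3, 279.0], 0.91)]
tare_key_top [([317.7, 300.2], 0.83)]
power_key_top [([296.1, 345.8], 0.6)]
tin_on_pan [([256.9, 283.4], 0.87)]
spare_tin [([309.9, 202.0], 0.61)]
vial_red [([356.2, 249.4], 0.81)]
vial_black [([296.0, 347.5], 0.62), ([337.8, 228.4], 0.61)]
sieve_shaker []
wrist [[360.73407983   0.         318.29486371]
 [  0.         360.73407983 241.45366508]
 [  0.           0.           1.        ]] [ 0.28774307 -0.44404425  0.38434902] [ 2.46931044 -1.55168779 -0.20030219]
```

View images.

View pics/scene0.png

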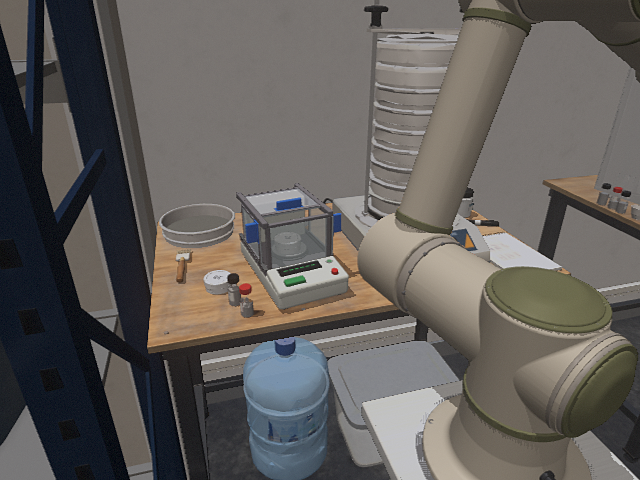

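View pics/top0.png

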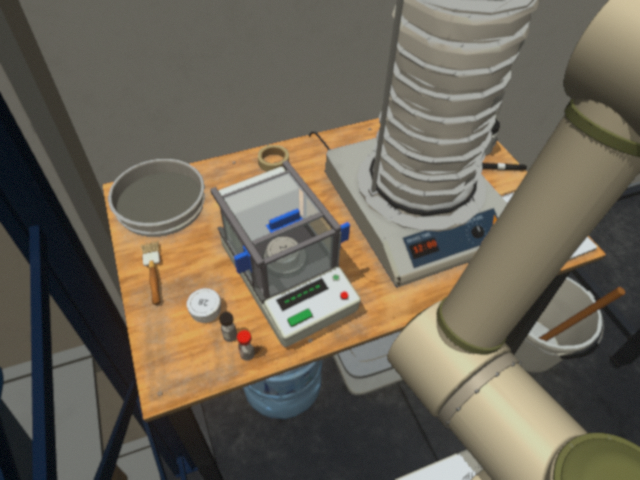

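View pics/wrist0.png

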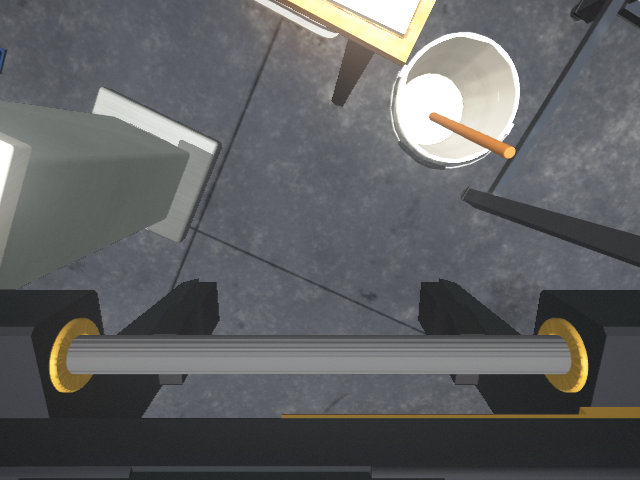

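```bash
cat > h.py <<'E'
import numpy as np, cv2
from scipy.spatial.transform import Rotation as R
from scipy.optimize import least_squares
def proj(f,P):
    Rm=np.asarray(f["rotation"]); Rm=R.from_rotvec(Rm).as_matrix() if Rm.ndim==1 else Rm
    c=(np.atleast_2d(P)-f["eye"])@Rm; K=f["camera_matrix"]
    return (c[:,:2]/c[:,2:])@np.diag([K[0,0],K[1,1]])+[K[0,2],K[1,2]]
E
python3 - <<'E'
import cv2
im=cv2.imread("pics/top0.png")[150:360,190:370]; cv2.imwrite("pics/topz.png",cv2.resize(im,None,fx=2.8,fy=2.8,interpolation=2)[:600])
im=cv2.imread("pics/scene0.png")[175:325,190:360]; cv2.imwrite("pics/scenez.png",cv2.resize(im,None,fx=4,fy=4,interpolation=2)[:600])
from bench import telemetry, imaging
import pickle
from h import *
fs={c:imaging.grab_frame(c) for c in["scene","top"]}; pickle.dump(fs,open("fs.pkl","wb"))
t=telemetry.observe(); print(R.from_rotvec(t["orientation"]).as_matrix().round(3))
B={"tare_key_top":(-.128,.04,.067),"power_key_top":(-.128,-.055,.067)}
E
```

```text
[[ 0.435  0.     0.901]
 [-0.901 -0.     0.435]
 [ 0.    -1.     0.   ]]
```

View pics/topz.png

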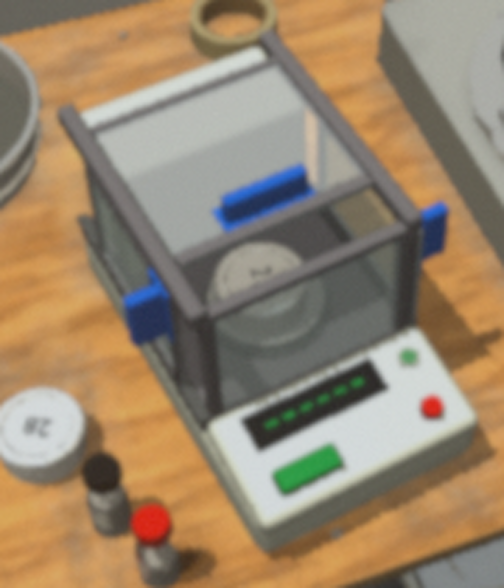

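View pics/scenez.png

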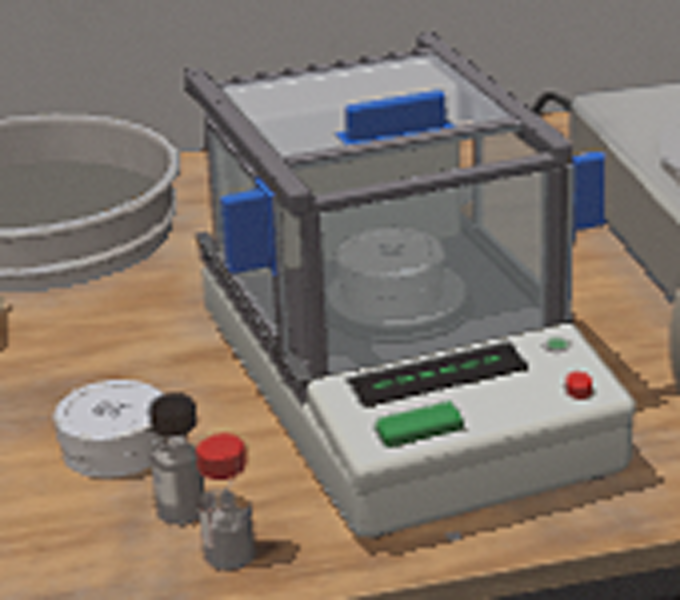

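```bash
cat > fit.py <<'E'
import pickle
from h import *
fs=pickle.load(open("fs.pkl","rb"))
obs=[("top",(-.128,.04,.067),(300.1,317.4),1),("top",(-.128,-.055,.067),(344.4,295.2),1),
("top",(-.062,.084,.178),(261,264),.5),("top",(-.062,-.084,.178),(340.5,229),.5),
("scene",(-.128,.04,.067),(190+420/4,175+422/4),1),("scene",(-.128,-.055,.067),(190+579/4,175+382/4),1),
("scene",(-.062,.084,.178),(190+297/4,175+203/4),.5),("scene",(-.062,-.084,.178),(190+567/4,175+152/4),.5)]
def W(p,b):
    c,s=np.cos(p[2]),np.sin(p[2]); return np.array([p[0]+c*b[0]-s*b[1],p[1]+s*b[0]+c*b[1],b[2]])
r=lambda p:np.concatenate([w*(proj(fs[c],W(p,b))[0]-px) for c,b,px,w in obs])
s=least_squares(r,[.5,.2,0]); p=s.x
if __name__=="__main__":
    print(p,np.degrees(p[2]));print(r(p).reshape(-1,2).round(1))
    for n,b in dict(doorgrip=(0,.096,.140),topgrip=(0,0,.187)).items():
        for c,px in dict(top=dict(doorgrip=(240.1,258.8),topgrip=(279,218.3)),scene=dict(doorgrip=(250.5,230.2),topgrip=(190+398/4,175+115/4)))[c].items() if False else []: pass
    m={"door":((.096,.14),{"top":(240.1,258.8),"scene":(250.5,230.2)}),"topg":((0.,.187),{"top":(279,218.3),"scene":(289,204)})}
    for n,((y,z),d) in m.items():
        for c,px in d.items():
            q=least_squares(lambda x:proj(fs[c],W(p,(x[0],y,z)))[0]-px,[0.]); print(n,c,q.x,q.fun)
    for c,f in fs.items():
        im=f["img"][:,:,::-1].copy()
        for zz in(.06,.178):
            pts=[W(p,(x,y,zz)) for x,y in((-.062,.084),(-.062,-.084),(.072,-.084),(.072,.084))]
            cv2.polylines(im,[proj(f,pts).round().astype(int)],True,(0,0,255) if zz>.1 else (0,255,255))
        pts=[W(p,(x,y,0)) for x,y in((-.145,.085),(-.145,-.085),(.145,-.085),(.145,.085))]
        cv2.polylines(im,[proj(f,pts).round().astype(int)],True,(255,0,255))
        cv2.imwrite(f"pics/fit_{c}.png",cv2.resize(im[150:360,170:370],None,fx=2.8,fy=2.8))
    for n,z,d in [("spare",0,{"top":(202,309.9),"scene":(216,287.9)}),("spareTop",.03,{"top":(204,302.),"scene":(217,275)}),("redcap",.07,{"top":(190+152/2.8,150+520/2.8),"scene":(190+222/4,175+443/4)}),("blackcap",.07,{"top":(190+102/2.8,150+470/2.8),"scene":(190+173/4,175+403/4)})]:
        for c,px in d.items():
            q=least_squares(lambda x:proj(fs[c],(x[0],x[1],z))[0]-px,[.4,.3]); print(n,c,q.x.round(3))
E
python3 fit.py
```

```text
[0.57260812 0.18549554 0.16987931] 9.733367242444643
[[ 0.6  0.4]
 [ 0.5  0.2]
 [-1.6  0.8]
 [ 0.8 -0.8]
 [-0.3 -0.6]
 [-0.1 -0.4]
 [-1.2 -0.8]
 [ 0.9 -1.1]]
door top [-0.00644706] [-0.75046448  0.46710475]
door scene [-0.00594542] [-1.13971987  0.88524017]
topg top [0.00841059] [ 2.74055747 -2.0249331 ]
topg scene [-0.00460833] [-0.20182512  0.22144118]
spare top [0.562 0.366]
spare scene [0.56  0.365]
spareTop top [0.559 0.359]
spareTop scene [0.567 0.359]
redcap top [0.439 0.308]
redcap scene [0.44  0.307]
blackcap top [0.485 0.329]
blackcap scene [0.486 0.327]
```

View pics/fit_top.png

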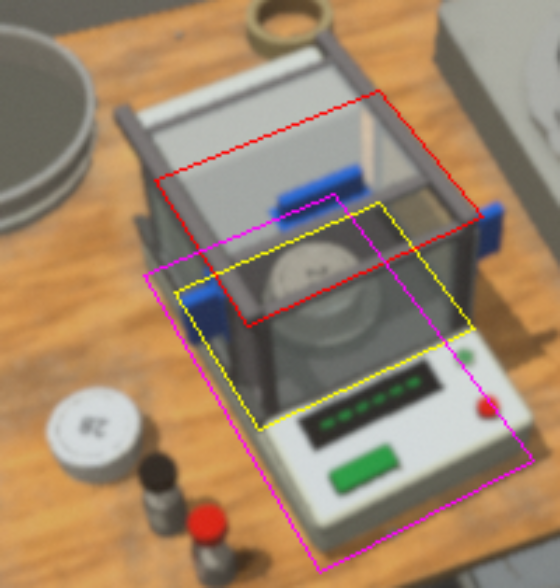

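View pics/fit_scene.png

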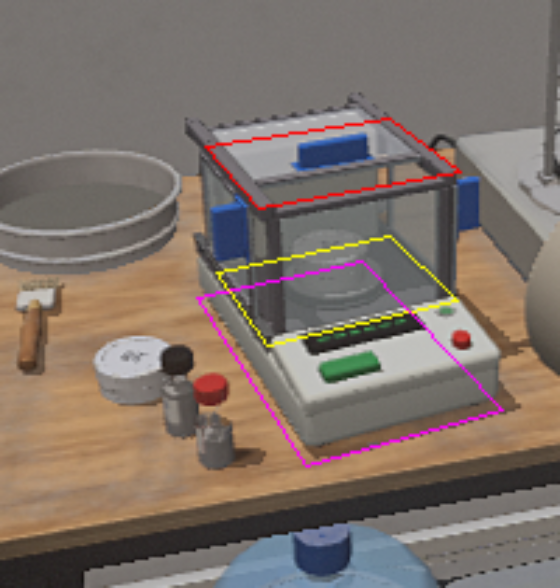

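```bash
cat > t.py <<'E'
from fit import *
def W4(p,b): return W(p[:3],b)+np.array([0,0,p[3]])
r4=lambda p:np.concatenate([w*(proj(fs[c],W4(p,b))[0]-px) for c,b,px,w in obs])
s=least_squares(r4,[.57,.18,.17,0]);print(s.x,s.fun.reshape(-1,2).round(1), r(p).dot(r(p)), 2*s.cost)
# key positions free triangulated
for i,j in((0,4),(1,5),(2,6),(3,7)):
    q=least_squares(lambda X:np.concatenate([proj(fs[obs[k][0]],X)[0]-obs[k][2] for k in(i,j)]),[.45,.2,.07]);print(q.x.round(4),q.fun.round(2),W(p,obs[i][1]).round(4))
E
python3 t.py
```

```text
[ 0.57668796  0.18395516  0.16805017 -0.00496724] [[ 0.5 -0.3]
 [ 0.2 -0.2]
 [-1.5  0.6]
 [ 0.6 -0.8]
 [-0.1  0.3]
 [-0.1  0.6]
 [-1.  -0.2]
 [ 0.9 -0.5]] 9.950777505076337 6.439047129048603
[0.4427 0.2028 0.0635] [ 0.29 -0.07 -0.34  0.05] [0.4397 0.2033 0.067 ]
[0.4578 0.1093 0.0647] [ 0.21 -0.05 -0.25  0.05] [0.4557 0.1096 0.067 ]
[0.5039 0.2512 0.1706] [-0.32  0.08  0.41 -0.06] [0.4973 0.2578 0.178 ]
[0.5279 0.0946 0.172 ] [-0.33  0.08  0.42 -0.08] [0.5257 0.0922 0.178 ]
```

```bash
cat > t.py <<'E'
from fit import *
for px,z in(((398,282),.0),((398,275),.12),((328,150),.12),((145,415),0),((605,255),0)):
    q=least_squares(lambda x:proj(fs["top"],(x[0],x[1],z))[0]-px,[.4,.3]); print(px,q.x.round(3))
pb=(.574,.1847,.1695)
for b in((.075,.106,.22),(0.1,0,.22),(-.128,.04,.1)): print(b,W(pb,b))
E
python3 t.py
cat > mv.py <<'E'
# mv.rows(target list of (balance xyz of tips, yaw deg rel. to balance x)) from current pose
from h import *
from bench import telemetry
PB=(.574,.1847,.1695)
def Wb(b):
    c,s=np.cos(PB[2]),np.sin(PB[2]); return np.array([PB[0]+c*b[0]-s*b[1],PB[1]+s*b[0]+c*b[1],b[2]])
def toB(x):
    c,s=np.cos(PB[2]),np.sin(PB[2]); d=np.array(x)-[PB[0],PB[1],0]; return np.array([c*d[0]+s*d[1],-s*d[0]+c*d[1],d[2]])
def st():
    t=telemetry.observe(); Rm=R.from_rotvec(t["orientation"]).as_matrix()
    tip=t["eef_pos"]+Rm[:,1]*.014
    print("t",round(t["t"],2),"tipB mm",(toB(tip)*1e3).round(1),"tipW",tip.round(4),"yawB",round(np.degrees(np.arctan2(Rm[1,0],Rm[0,0])-PB[2]),2),"down",Rm[:,1].round(3),"F",t["wrist_force"].round(1),"q",t["q"].round(2),"op",round(t["opening"],3)); return t,Rm
def go(b,yaw,world=False):
    t,Rm=st(); T=np.array(b) if world else Wb(b); a=PB[2]+np.radians(yaw)
    Rt=np.column_stack([(np.cos(a),np.sin(a),0),(0,0,-1),(-np.sin(a),np.cos(a),0)])
    Tt=T-Rt[:,1]*.014
    print("shift mm",((Rm.T@(Tt-t["eef_pos"]))*1e3).round(1),"turn deg",np.degrees(R.from_matrix(Rm.T@Rt).as_rotvec()).round(2))
E
python3 - <<'E'
from mv import *
go((.36,-.05,.33),0,True)
go((.45,.22,.33),0,True)
E
```

```text
(398, 282) [ 0.486 -0.027]
(398, 275) [0.432 0.019]
(328, 150) [0.792 0.01 ]
(145, 415) [0.392 0.504]
(605, 255) [ 0.392 -0.48 ]
(0.075, 0.106, 0.22) [0.6300441  0.30183265 0.22      ]
(0.1, 0, 0.22) [0.67256692 0.20156895 0.22      ]
(-0.128, 0.04, 0.1) [0.44108676 0.20253451 0.1       ]
t 1.25 tipB mm [-451.7 -589.8  238.7] tipW [ 0.2283 -0.4728  0.2387] yawB -73.94 down [ 0. -0. -1.] F [-0.   0.1  0.5] q [-1.34  0.31  1.5   0.    1.33 -0.22] op 0.088
shift mm [-323.5  -91.3  302.5] turn deg [ -0.   -73.94   0.  ]
t 1.25 tipB mm [-451.7 -589.8  238.7] tipW [ 0.2283 -0.4728  0.2387] yawB -73.94 down [ 0. -0. -1.] F [-0.   0.1  0.5] q [-1.34  0.31  1.5   0.    1.33 -0.22] op 0.088
shift mm [-527.5  -91.3  500.9] turn deg [ -0.   -73.94   0.  ]
```

Call:
{"op": "carry_out", "data": {"series": [[-0.03, -0.02, 0.03, 0, -8, 0, 1], [-0.06, -0.04, 0.06, 0, -16, 0, 1], [-0.1, -0.06, 0.09, 0, -24, 0, 1], [-0.14, -0.08, 0.13, 0, -32, 0, 1], [-0.18, -0.09, 0.17, 0, -40, 0, 1]]}}

```text
t: 1.88
eef_pos: [0.3033, -0.2352, 0.3438]
orientation: [-1.547, 0.328, -0.33]
wrist_force: [1.5, 0.4, -0.7]
opening: 0.0401
```

```bash
python3 -c "
from mv import *
go((.36,-.05,.33),0,True);go((.45,.22,.33),0,True)"
```

```text
t 1.88 tipB mm [-337.6 -368.3  329.8] tipW [ 0.3034 -0.2353  0.3298] yawB -33.72 down [ 0.001 -0.001 -1.   ] F [ 1.5  0.4 -0.7] q [-0.97 -0.07  1.69  0.    1.51 -0.55] op 0.04
shift mm [-23.6  -0.4 192.3] turn deg [  0.07 -33.72   0.08]
t 1.88 tipB mm [-337.6 -368.3  329.8] tipW [ 0.3034 -0.2353  0.3298] yawB -33.72 down [ 0.001 -0.001 -1.   ] F [ 1.5  0.4 -0.7] q [-0.97 -0.07  1.69  0.    1.51 -0.55] op 0.04
shift mm [-51.3  -0.7 475.5] turn deg [  0.07 -33.72   0.08]
```

Call:
{"op": "carry_out", "data": {"series": [[-0.006, 0, 0.058, 0, -7, 0, 1], [-0.012, 0, 0.116, 0, -14, 0, 1], [-0.018, 0, 0.174, 0, -21, 0, 1], [-0.024, 0, 0.232, 0, -28, 0, 1], [-0.03, 0, 0.29, 0, -34, 0, 1]]}}

```text
t: 2.5
eef_pos: [0.3949, 0.042, 0.343]
orientation: [-1.567, -0.137, 0.136]
wrist_force: [0.4, -1.4, -0.5]
opening: 0.0004
```

```bash
python3 -c "
from mv import *
go((.055,.106,.30),0)"
```

```text
t 2.5 tipB mm [-200.6 -110.5  329. ] tipW [0.395 0.042 0.329] yawB 0.27 down [ 0.001 -0.    -1.   ] F [ 0.4 -1.4 -0.5] q [-0.19 -0.03  1.67 -0.    1.51 -0.37] op 0.0
shift mm [256.6  29.1 215.3] turn deg [0.02 0.27 0.05]
```

Call:
{"op": "carry_out", "data": {"series": [[0.04, 0, 0.03, 0, 0, 0, 1], [0.08, 0, 0.06, 0, 0, 0, 1], [0.12, 0, 0.09, 0, 0, 0, 1], [0.16, 0, 0.12, 0, 0, 0, 1], [0.16, 0, 0.12, 0, 0, 0, 1]]}}

```text
t: 3.12
eef_pos: [0.533, 0.1872, 0.341]
orientation: [-1.566, -0.134, 0.138]
wrist_force: [1.0, -0.2, -1.0]
opening: 0.0003
```

Run:
```python
from mv import *
from bench import imaging
import pickle
st()
f=imaging.grab_frame("wrist"); pickle.dump(f,open("w1.pkl","wb")); print(f["eye"],toB(f["eye"]))
im=f["img"][:,:,::-1].copy()
for n in["left_door_grip","top_panel_grip","tare_key_top","power_key_top","tin_on_pan"]: print(n,[(r["location"],round(r["p"],2)) for r in imaging.tip_of(n,"wrist")[:2]])
for zz in(.06,.178):
    pts=[Wb((x,y,zz)) for x,y in((-.062,.084),(-.062,-.084),(.072,-.084),(.072,.084))]
    cv2.polylines(im,[proj(f,pts).round().astype(int)],True,(0,0,255) if zz>.1 else (0,255,255))
for x in(-45,-25,-5,15,35): cv2.circle(im,tuple(proj(f,Wb((x/1e3,.096,.163)))[0].round().astype(int)),2,(0,255,0),-1)
for x in(-42,-22,-2,18,38): cv2.circle(im,tuple(proj(f,Wb((x/1e3,.0,.197)))[0].round().astype(int)),2,(0,255,0),-1)
cv2.imwrite("pics/w1.png",im)
```

```text
t 3.12 tipB mm [-40.    9.3 327. ] tipW [0.533  0.1872 0.327 ] yawB 0.2 down [-0.002 -0.    -1.   ] F [ 1.  -0.2 -1. ] q [ 0.13  0.36  1.2   0.    1.58 -0.04] op 0.0
[0.52265636 0.25190714 0.47266803] [-0.0392707   0.07490515  0.47266803]
left_door_grip [([122.8, 349.9], 0.72), ([86.3, 256.6], 0.31)]
top_panel_grip [([242.6, 373.5], 0.58)]
tare_key_top [([180.2, 242.8], 0.78), ([122.9, 348.9], 0.48)]
power_key_top [([260.3, 243.1], 0.46)]
tin_on_pan [([212.5, 358.2], 0.84)]
```

View pics/w1.png

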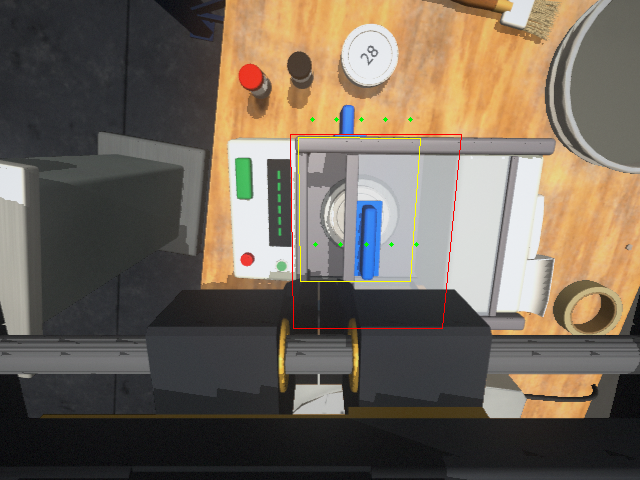

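Run:
```python
from mv import *
import pickle
f=pickle.load(open("w1.pkl","rb"))
for n,px,z in(("tare",(244,178.5),.067),("power",(247.3,259.3),.067),("door back edge",(354,119),.163),("fin outer",(347,105),.163),("rib back top",(378,242),.197),("rib ends",(370,204),.197),("rib",(368,280),.197)):
    q=least_squares(lambda x:proj(f,(x[0],x[1],z))[0]-px,[.5,.2]); print(n,(toB([*q.x,z])*1e3).round(1))
go((.045,.103,.30),0);go((.060,0,.30),0)
```

```text
tare [-122.3   39.7   67. ]
power [-123.1  -54.4   67. ]
door back edge [-10.6  96.2 163. ]
fin outer [-16.5 106.9 163. ]
rib back top [  7.8   1.6 197. ]
rib ends [  0.3  31.9 197. ]
rib [  1.1 -30.4 197. ]
t 3.42 tipB mm [-41.7   7.1 329.4] tipW [0.5317 0.1847 0.3294] yawB 0.01 down [ 0.001  0.    -1.   ] F [ 1.   0.3 -0.3] q [ 0.13  0.36  1.21 -0.    1.58 -0.04] op 0.001
shift mm [86.7 29.5 95.9] turn deg [0.01 0.01 0.05]
t 3.42 tipB mm [-41.7   7.1 329.4] tipW [0.5317 0.1847 0.3294] yawB 0.01 down [ 0.001  0.    -1.   ] F [ 1.   0.3 -0.3] q [ 0.13  0.36  1.21 -0.    1.58 -0.04] op 0.001
shift mm [101.7  29.5  -7.1] turn deg [0.01 0.01 0.05]
```

Call:
{"op": "carry_out", "data": {"series": [[0.046, 0, -0.004, 0, 0, 0, 1], [0.092, 0, -0.007, 0, 0, 0, 1], [0.092, 0.04, -0.007, 0, 0, 0, 1], [0.092, 0.08, -0.007, 0, 0, 0, 1], [0.092, 0.11, -0.007, 0, 0, 0, 1]]}}

```text
t: 4.05
eef_pos: [0.6234, 0.1934, 0.2314]
orientation: [-1.567, -0.133, 0.134]
wrist_force: [-1.0, -0.8, 0.7]
opening: 0.0003
```

Run:
```python
from mv import *
go((.050,0,.186),0)
from bench import imaging
f=imaging.grab_frame("wrist"); cv2.imwrite("pics/w2.png",f["img"][:,:,::-1])
f=imaging.grab_frame("top"); cv2.imwrite("pics/t2.png",cv2.resize(f["img"][120:360,170:430,::-1],None,fx=2.4,fy=2.4))
```

```text
t 4.05 tipB mm [5.020e+01 2.000e-01 2.174e+02] tipW [0.6234 0.1934 0.2174] yawB 0.01 down [-0.001 -0.    -1.   ] F [-1.  -0.8  0.7] q [ 0.12  0.62  1.09 -0.    1.43 -0.05] op 0.0
shift mm [-0.2 31.4 -0.2] turn deg [-0.    0.01 -0.06]
```

View pics/w2.png

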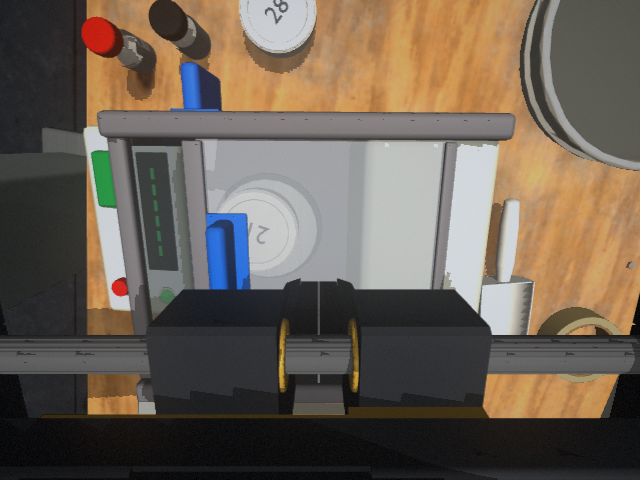

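View pics/t2.png

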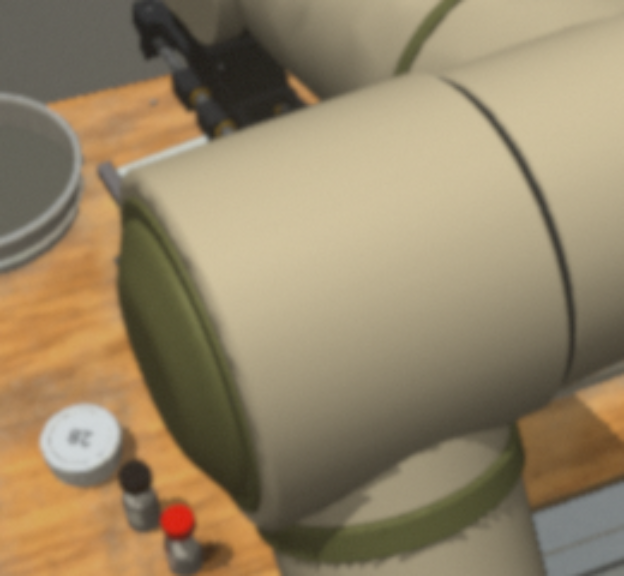

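Call:
{"op": "carry_out", "data": {"series": [[0, 0.02, 0, 0, 0, 0, 1], [0, 0.031, 0, 0, 0, 0, 1], [-0.006, 0.031, 0, 0, 0, 0, 1], [-0.012, 0.031, 0, 0, 0, 0, 1], [-0.018, 0.031, 0, 0, 0, 0, 1]]}}

```text
t: 4.78
eef_pos: [0.6059, 0.191, 0.2026]
orientation: [-1.567, -0.135, 0.133]
wrist_force: [-0.8, 0.3, 0.0]
opening: 0.0002
```

Run:
```python
from mv import *
st()
from bench import imaging
f=imaging.grab_frame("wrist"); cv2.imwrite("pics/w3.png",f["img"][:,:,::-1])
```

```text
t 4.78 tipB mm [ 32.5   0.9 188.6] tipW [0.6059 0.191  0.1886] yawB 0.06 down [ 0.001  0.    -1.   ] F [-0.8  0.3  0. ] q [ 0.12  0.59  1.21 -0.    1.34 -0.05] op 0.0
```

View pics/w3.png

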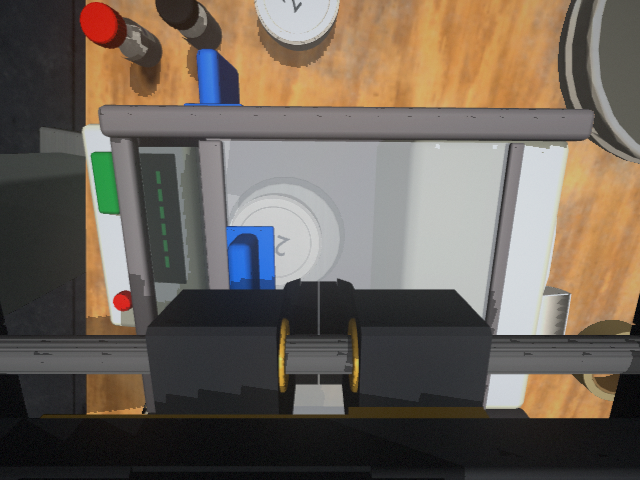

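Call:
{"op": "carry_out", "data": {"series": [[-0.004, 0.002, 0, 0, 0, 0, 1], [-0.008, 0.002, 0, 0, 0, 0, 1], [-0.012, 0.002, 0, 0, 0, 0, 1], [-0.016, 0.002, 0, 0, 0, 0, 1], [-0.02, 0.002, 0, 0, 0, 0, 1]]}}

```text
t: 5.45
eef_pos: [0.5863, 0.1877, 0.1997]
orientation: [-1.567, -0.134, 0.134]
wrist_force: [1.4, 1.5, -1.3]
opening: 0.0003
```

Call:
{"op": "carry_out", "data": {"series": [[-0.004, 0, 0, 0, 0, 0, 1], [-0.008, 0, 0, 0, 0, 0, 1], [-0.012, 0, 0, 0, 0, 0, 1], [-0.016, 0, 0, 0, 0, 0, 1], [-0.02, 0, 0, 0, 0, 0, 1]]}}

```text
t: 6.08
eef_pos: [0.5665, 0.1842, 0.1998]
orientation: [-1.567, -0.134, 0.134]
wrist_force: [1.2, 1.0, -0.8]
opening: -0.0
```

Run:
```python
from mv import *
st()
from bench import imaging
f=imaging.grab_frame("wrist"); cv2.imwrite("pics/w4.png",f["img"][:,:,::-1])
```

```text
t 6.08 tipB mm [ -7.5   0.8 185.8] tipW [0.5665 0.1842 0.1858] yawB 0.06 down [ 0.  0. -1.] F [ 1.2  1.  -0.8] q [ 0.12  0.51  1.35  0.    1.28 -0.05] op -0.0
```

View pics/w4.png

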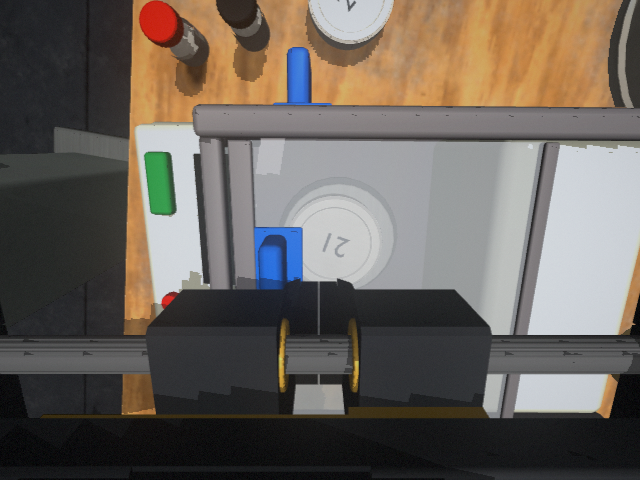

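Call:
{"op": "carry_out", "data": {"series": [[-0.002, 0, 0, 0, 0, 0, 1], [-0.004, 0, 0, 0, 0, 0, 1], [-0.006, 0, 0, 0, 0, 0, 1], [-0.008, 0, 0, 0, 0, 0, 1], [-0.01, 0, 0, 0, 0, 0, 1]]}}

```text
t: 6.75
eef_pos: [0.5568, 0.1825, 0.1997]
orientation: [-1.567, -0.134, 0.134]
wrist_force: [1.2, 1.0, 0.9]
opening: 0.0004
```

Call:
{"op": "carry_out", "data": {"series": [[-0.001, 0, 0, 0, 0, 0, 1], [-0.002, 0, 0, 0, 0, 0, 1], [-0.003, 0, 0, 0, 0, 0, 1], [-0.004, 0, 0, 0, 0, 0, 1], [-0.005, 0, 0, 0, 0, 0, 1]]}}

```text
t: 7.38
eef_pos: [0.5519, 0.1817, 0.1997]
orientation: [-1.567, -0.134, 0.134]
wrist_force: [0.4, 1.4, 0.8]
opening: 0.0004
```

Run:
```python
from mv import *
st()
from bench import imaging
f=imaging.grab_frame("wrist"); cv2.imwrite("pics/w5.png",f["img"][:,:,::-1])
```

```text
t 7.38 tipB mm [-22.3   0.8 185.7] tipW [0.5519 0.1817 0.1857] yawB 0.06 down [ 0. -0. -1.] F [0.4 1.4 0.8] q [ 0.12  0.48  1.4  -0.    1.26 -0.05] op 0.0
```

View pics/w5.png

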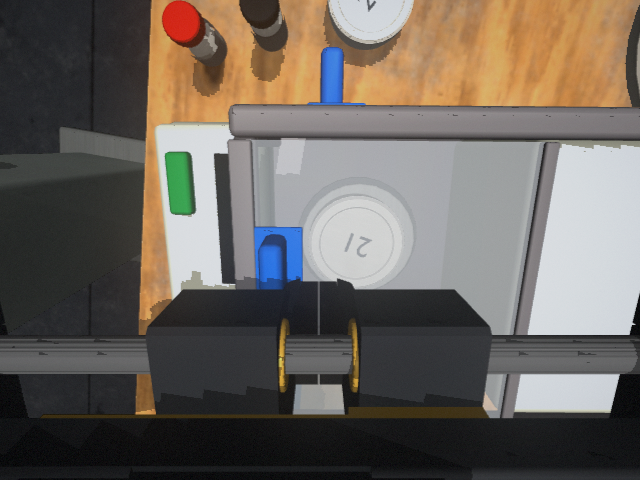

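Call:
{"op": "carry_out", "data": {"series": [[-0.0005, 0, 0, 0, 0, 0, 1], [-0.001, 0, 0, 0, 0, 0, 1], [-0.0015, 0, 0, 0, 0, 0, 1], [-0.002, 0, 0, 0, 0, 0, 1], [-0.002, 0, 0, 0, 0, 0, 1]]}}

```text
t: 8.05
eef_pos: [0.5499, 0.1814, 0.1997]
orientation: [-1.567, -0.134, 0.134]
wrist_force: [0.7, -0.1, 1.1]
opening: 0.0001
```

Call:
{"op": "carry_out", "data": {"series": [[-0.0005, 0, 0, 0, 0, 0, 1], [-0.001, 0, 0, 0, 0, 0, 1], [-0.001, 0, 0, 0, 0, 0, 1], [-0.0015, 0, 0, 0, 0, 0, 1], [-0.0015, 0, 0, 0, 0, 0, 1]]}}

```text
t: 8.68
eef_pos: [0.5486, 0.1811, 0.1997]
orientation: [-1.567, -0.134, 0.134]
wrist_force: [1.5, 1.3, -0.8]
opening: 0.0002
```

Call:
{"op": "carry_out", "data": {"series": [[-0.0005, 0, 0, 0, 0, 0, 1], [-0.001, 0, 0, 0, 0, 0, 1], [-0.001, 0, 0, 0, 0, 0, 1], [-0.0015, 0, 0, 0, 0, 0, 1], [-0.0015, 0, 0, 0, 0, 0, 1]]}}

```text
t: 9.3
eef_pos: [0.5483, 0.1811, 0.1999]
orientation: [-1.566, -0.137, 0.13]
wrist_force: [10.0, 2.2, -3.4]
opening: 0.0004
```

Call:
{"op": "carry_out", "data": {"series": [[-0.0005, 0, 0, 0, 0, 0, 1], [-0.001, 0, 0, 0, 0, 0, 1], [-0.001, 0, 0, 0, 0, 0, 1], [-0.0015, 0, 0, 0, 0, 0, 1], [-0.0015, 0, 0, 0, 0, 0, 1]]}}

```text
t: 9.93
eef_pos: [0.5481, 0.181, 0.2]
orientation: [-1.566, -0.14, 0.127]
wrist_force: [17.3, 6.1, -6.8]
opening: 0.0005
```

Run:
```python
from mv import *
st()
from bench import imaging
f=imaging.grab_frame("wrist"); cv2.imwrite("pics/w6.png",cv2.resize(f["img"][90:310,130:380,::-1],None,fx=2.4,fy=2.4,interpolation=2))
```

```text
t 9.93 tipB mm [-26.    0.7 186. ] tipW [0.5482 0.181  0.186 ] yawB 0.03 down [ 0.008  0.002 -1.   ] F [17.3  6.1 -6.8] q [ 0.12  0.47  1.42  0.    1.25 -0.05] op 0.0
```

View pics/w6.png

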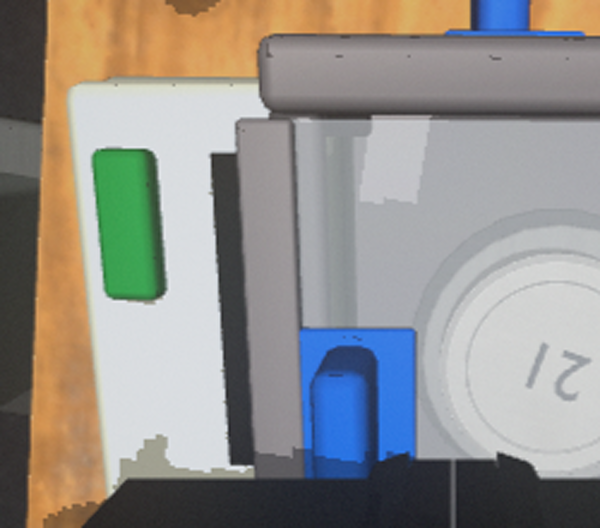

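Call:
{"op": "carry_out", "data": {"series": [[0.012, 0, 0, 0, 0, 0, 1], [0.02, -0.02, 0, 0, 0, 0, 1], [0.03, -0.06, 0.02, 0, 0, 0, 1], [0.05, -0.06, 0.06, 0, 0, 0, 1], [0.056, -0.06, 0.102, 0, 0, 0, 1]]}}

```text
t: 10.6
eef_pos: [0.5837, 0.2914, 0.2597]
orientation: [-1.567, -0.133, 0.134]
wrist_force: [-0.0, 0.2, -0.7]
opening: 0.0002
```

Run:
```python
from mv import *
go((.028,.103,.137),0)
from bench import imaging
f=imaging.grab_frame("wrist"); cv2.imwrite("pics/w7.png",f["img"][:,:,::-1])
```

```text
t 10.6 tipB mm [ 27.6 103.5 245.7] tipW [0.5837 0.2914 0.2457] yawB 0.0 down [-0. -0. -1.] F [-0.   0.2 -0.7] q [ 0.28  0.6   1.04 -0.    1.49  0.11] op 0.0
shift mm [  0.5 108.7  -0.5] turn deg [ 0.02  0.   -0.03]
```

View pics/w7.png

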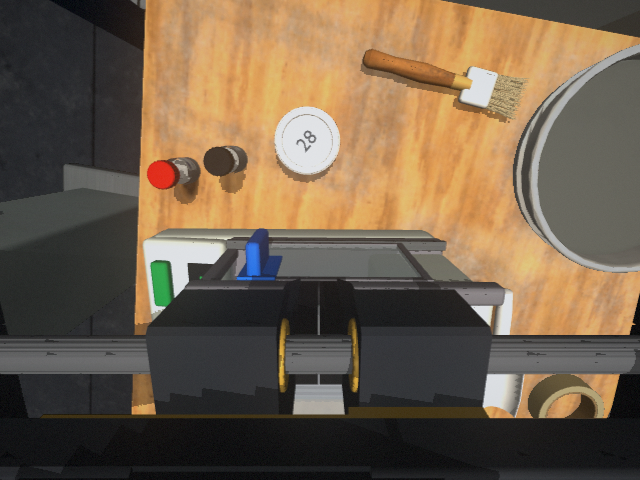

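Call:
{"op": "carry_out", "data": {"series": [[0, 0.03, 0, 0, 0, 0, 1], [0, 0.06, 0, 0, 0, 0, 1], [0, 0.085, 0, 0, 0, 0, 1], [0, 0.1, 0, 0, 0, 0, 1], [0, 0.108, 0, 0, 0, 0, 1]]}}

```text
t: 11.28
eef_pos: [0.5833, 0.2905, 0.1513]
orientation: [-1.567, -0.133, 0.134]
wrist_force: [-0.1, 0.3, -0.3]
opening: 0.0003
```

Call:
{"op": "carry_out", "data": {"series": [[-0.004, 0, 0, 0, 0, 0, 1], [-0.008, 0, 0, 0, 0, 0, 1], [-0.011, 0, 0, 0, 0, 0, 1], [-0.014, 0, 0, 0, 0, 0, 1], [-0.017, 0, 0, 0, 0, 0, 1]]}}

```text
t: 11.9
eef_pos: [0.5665, 0.2877, 0.1519]
orientation: [-1.567, -0.134, 0.134]
wrist_force: [0.5, -0.4, 0.2]
opening: 0.0005
```

Run:
```python
from mv import *
st()
from bench import imaging
f=imaging.grab_frame("wrist"); cv2.imwrite("pics/w8.png",f["img"][:,:,::-1])
```

```text
t 11.9 tipB mm [ 10.  102.8 137.9] tipW [0.5665 0.2877 0.1379] yawB 0.06 down [ 0.  0. -1.] F [ 0.5 -0.4  0.2] q [0.29 0.64 1.27 0.   1.24 0.12] op 0.0
```

View pics/w8.png

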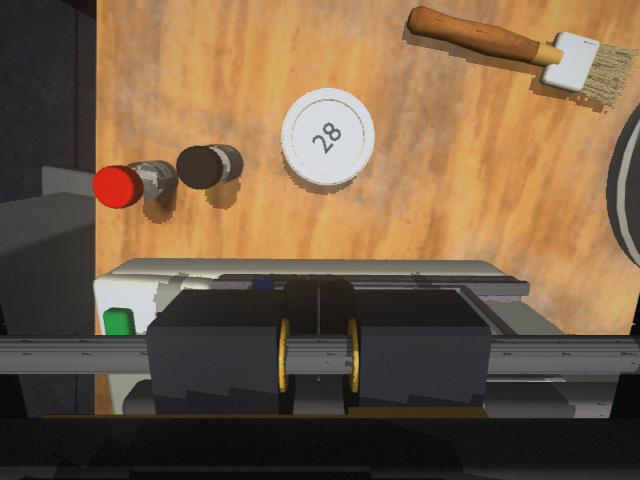

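Call:
{"op": "carry_out", "data": {"series": [[-0.003, 0, 0, 0, 0, 0, 1], [-0.006, 0, 0, 0, 0, 0, 1], [-0.009, 0, 0, 0, 0, 0, 1], [-0.012, 0, 0, 0, 0, 0, 1], [-0.015, 0, 0, 0, 0, 0, 1]]}}

```text
t: 12.58
eef_pos: [0.5518, 0.2852, 0.1517]
orientation: [-1.567, -0.134, 0.134]
wrist_force: [0.9, 0.6, -0.5]
opening: 0.0006
```

Call:
{"op": "carry_out", "data": {"series": [[-0.003, 0, 0, 0, 0, 0, 1], [-0.006, 0, 0, 0, 0, 0, 1], [-0.009, 0, 0, 0, 0, 0, 1], [-0.011, 0, 0, 0, 0, 0, 1], [-0.013, 0, 0, 0, 0, 0, 1]]}}

```text
t: 13.2
eef_pos: [0.539, 0.283, 0.1518]
orientation: [-1.567, -0.134, 0.134]
wrist_force: [0.9, 1.5, -0.8]
opening: 0.0002
```

Run:
```python
from mv import *
st()
from bench import imaging
f=imaging.grab_frame("wrist"); cv2.imwrite("pics/w9.png",f["img"][:,:,::-1])
```

```text
t 13.2 tipB mm [-17.9 102.8 137.8] tipW [0.539  0.283  0.1378] yawB 0.06 down [ 0.  0. -1.] F [ 0.9  1.5 -0.8] q [0.29 0.58 1.36 0.   1.2  0.12] op 0.0
```

View pics/w9.png

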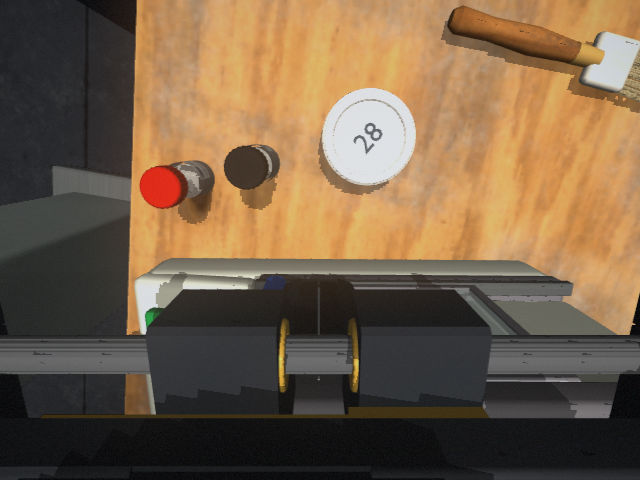

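Fin travels with the finger (now just left of it, cols 264–283). Slow to the stop, expected near x ≈ -28.

Call:
{"op": "carry_out", "data": {"series": [[-0.0015, 0, 0, 0, 0, 0, 1], [-0.003, 0, 0, 0, 0, 0, 1], [-0.0045, 0, 0, 0, 0, 0, 1], [-0.006, 0, 0, 0, 0, 0, 1], [-0.0075, 0, 0, 0, 0, 0, 1]]}}

```text
t: 13.88
eef_pos: [0.5316, 0.2817, 0.1518]
orientation: [-1.567, -0.134, 0.134]
wrist_force: [1.5, 1.0, 0.5]
opening: 0.0006
```

Call:
{"op": "carry_out", "data": {"series": [[-0.0005, 0, 0, 0, 0, 0, 1], [-0.001, 0, 0, 0, 0, 0, 1], [-0.0015, 0, 0, 0, 0, 0, 1], [-0.002, 0, 0, 0, 0, 0, 1], [-0.002, 0, 0, 0, 0, 0, 1]]}}

```text
t: 14.5
eef_pos: [0.5302, 0.2815, 0.1518]
orientation: [-1.566, -0.135, 0.133]
wrist_force: [4.4, 1.6, -1.0]
opening: 0.0001
```

Call:
{"op": "carry_out", "data": {"series": [[-0.0005, 0, 0, 0, 0, 0, 1], [-0.001, 0, 0, 0, 0, 0, 1], [-0.0015, 0, 0, 0, 0, 0, 1], [-0.0015, 0, 0, 0, 0, 0, 1], [-0.0015, 0, 0, 0, 0, 0, 1]]}}

```text
t: 15.12
eef_pos: [0.53, 0.2814, 0.152]
orientation: [-1.566, -0.138, 0.129]
wrist_force: [11.5, 4.9, -4.9]
opening: 0.0004
```

Call:
{"op": "carry_out", "data": {"series": [[-0.0005, 0, 0, 0, 0, 0, 1], [-0.001, 0, 0, 0, 0, 0, 1], [-0.001, 0, 0, 0, 0, 0, 1], [-0.001, 0, 0, 0, 0, 0, 1], [-0.001, 0, 0, 0, 0, 0, 1]]}}

```text
t: 15.75
eef_pos: [0.5299, 0.2814, 0.152]
orientation: [-1.565, -0.139, 0.127]
wrist_force: [17.4, 6.1, -7.3]
opening: 0.0007
```

```bash
python3 -c "
from mv import *
st()"
```

```text
t 15.75 tipB mm [-27.  102.7 138. ] tipW [0.53   0.2814 0.138 ] yawB 0.02 down [ 0.008  0.002 -1.   ] F [17.4  6.1 -7.3] q [ 0.29  0.56  1.4  -0.    1.17  0.12] op 0.001
```

Call:
{"op": "carry_out", "data": {"series": [[0.01, 0, 0, 0, 0, 0, 1], [0.015, -0.03, 0.005, 0, 0, 0, 1], [0.015, -0.08, 0.005, 0, 0, 0, 1], [0.0, -0.14, 0, 0, 0, 0, 1], [-0.02, -0.18, -0.03, 0, 0, 0, 1]]}}

```text
t: 16.38
eef_pos: [0.5121, 0.2483, 0.3341]
orientation: [-1.566, -0.136, 0.134]
wrist_force: [-0.0, -0.4, 0.2]
opening: 0.0005
```

Run:
```python
from mv import *
go((-.128,.04,.2),90)
from bench import imaging
import pickle
f=imaging.grab_frame("wrist"); pickle.dump(f,open("w10.pkl","wb")); cv2.imwrite("pics/w10.png",f["img"][:,:,::-1])
```

```text
t 16.38 tipB mm [-50.3  73.1 320.1] tipW [0.5121 0.2483 0.3201] yawB 0.17 down [ 0.001  0.    -1.   ] F [-0.  -0.4  0.2] q [ 0.25  0.37  1.21 -0.    1.56  0.07] op 0.001
shift mm [-77.9 120.  -32.9] turn deg [ 5.000e-02 -8.983e+01  6.000e-02]
```

View pics/w10.png

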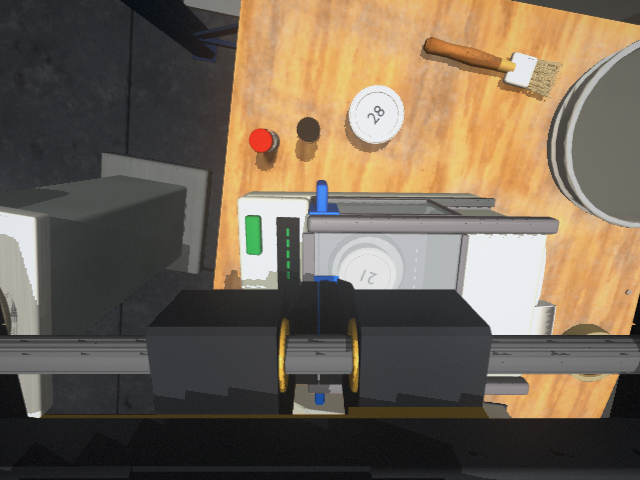

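Run:
```python
from mv import *
import pickle
f=pickle.load(open("w10.pkl","rb"))
m=cv2.inRange(cv2.cvtColor(f["img"],cv2.COLOR_RGB2HSV),(50,120,60),(75,255,255)); m[:, :235]=0; m[:,270:]=0; m[:200]=0;m[270:]=0
v,u=np.nonzero(m); print(u.min(),u.max(),v.min(),v.max(),u.mean(),v.mean())
for px,z in(((u.mean(),v.mean()),.066),((327,197),.163)):
    q=least_squares(lambda x:proj(f,(x[0],x[1],z))[0]-px,[.5,.2]); print((toB([*q.x,z])*1e3).round(1),q.x)
```

```text
245 260 216 254 252.86296296296297 234.75925925925927
[-123.5   40.6   66. ] [0.4453979  0.20390643]
[-41.9  97.2 163. ] [0.51627105 0.27342987]
```

Call:
{"op": "carry_out", "data": {"series": [[-0.015, 0.0, -0.007, 0, -9, 0, 1], [-0.03, 0.0, -0.014, 0, -18, 0, 1], [-0.045, 0.0, -0.02, 0, -27, 0, 1], [-0.06, 0.0, -0.026, 0, -36, 0, 1], [-0.078, 0.0, -0.033, 0, -45, 0, 1]]}}

```text
t: 17.05
eef_pos: [0.4407, 0.2019, 0.3315]
orientation: [-1.437, -0.748, 0.751]
wrist_force: [0.7, 0.3, 1.1]
opening: 0.0002
```

Call:
{"op": "carry_out", "data": {"series": [[0, 0.02, 0, 0, -9, 0, 1], [0, 0.04, 0, 0, -18, 0, 1], [0, 0.06, 0, 0, -27, 0, 1], [0, 0.08, 0, 0, -36, 0, 1], [0, 0.1, 0, 0, -45, 0, 1]]}}

```text
t: 17.68
eef_pos: [0.4411, 0.2021, 0.231]
orientation: [-1.12, -1.336, 1.338]
wrist_force: [0.2, 0.3, 0.1]
opening: 0.0006
```

Run:
```python
from mv import *
go((-.126,.04,.09),90)
from bench import imaging
import pickle
f=imaging.grab_frame("wrist"); pickle.dump(f,open("w11.pkl","wb")); cv2.imwrite("pics/w11.png",f["img"][:,:,::-1])
f=imaging.grab_frame("scene"); cv2.imwrite("pics/s11.png",cv2.resize(f["img"][150:330,160:400,::-1],None,fx=3,fy=3))
```

```text
t 17.68 tipB mm [-128.1   39.6  217. ] tipW [0.4411 0.2021 0.217 ] yawB 90.35 down [-0.001 -0.    -1.   ] F [0.2 0.3 0.1] q [ 0.19  0.24  1.65 -0.    1.25 -1.56] op 0.001
shift mm [  0.4 127.   -2.2] turn deg [-0.07  0.35 -0.01]
```

View pics/w11.png

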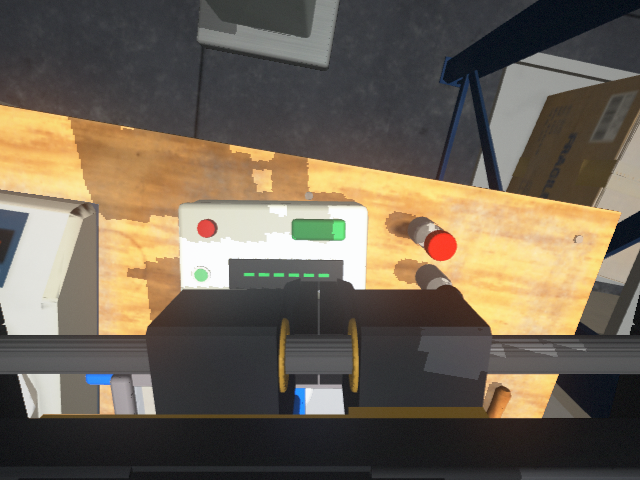

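View pics/s11.png

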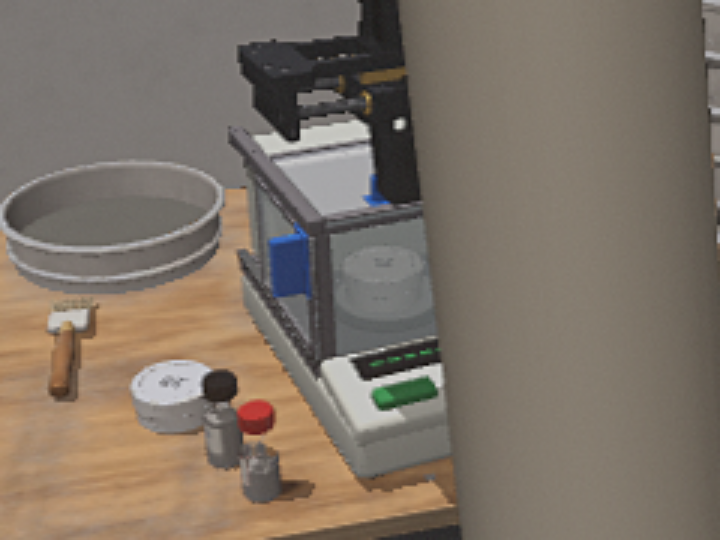

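Run:
```python
from mv import *
import pickle
f=pickle.load(open("w11.pkl","rb"))
for px,z in(((318.5,229.5),.066),((207,228),.066)):
    q=least_squares(lambda x:proj(f,(x[0],x[1],z))[0]-px,[.5,.2]); print((toB([*q.x,z])*1e3).round(1),q.x)
```

```text
[-124.7   39.8   66. ] [0.44442376 0.20286385]
[-125.5  -54.2   66. ] [0.45948634 0.11012869]
```

Call:
{"op": "carry_out", "data": {"series": [[0, 0.03, -0.002, 0, 0, 0, 1], [0, 0.06, -0.002, 0, 0, 0, 1], [0, 0.09, -0.002, 0, 0, 0, 1], [0, 0.115, -0.002, 0, 0, 0, 1], [0, 0.132, -0.002, 0, 0, 0, 1]]}}

```text
t: 18.4
eef_pos: [0.4435, 0.2026, 0.0994]
orientation: [-1.125, -1.33, 1.331]
wrist_force: [-0.6, 0.7, -0.3]
opening: 0.0003
```

Run:
```python
from mv import *
go((-.126,.04,.067),90)
from bench import imaging
f=imaging.grab_frame("wrist"); cv2.imwrite("pics/w12.png",f["img"][:,:,::-1])
```

```text
t 18.4 tipB mm [-125.7   39.6   85.4] tipW [0.4435 0.2026 0.0854] yawB 89.84 down [-0.001 -0.    -1.   ] F [-0.6  0.7 -0.3] q [ 0.19  0.42  1.79 -0.    0.93 -1.55] op 0.0
shift mm [ 0.4 18.4  0.3] turn deg [-0.04 -0.16 -0.01]
```

View pics/w12.png

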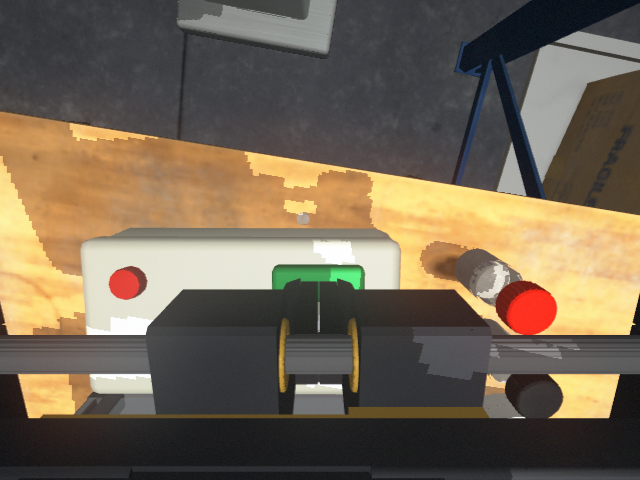

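Call:
{"op": "carry_out", "data": {"series": [[0, 0.006, 0, 0, 0, 0, 1], [0, 0.011, 0, 0, 0, 0, 1], [0, 0.014, 0, 0, 0, 0, 1], [0, 0.016, 0, 0, 0, 0, 1], [0, 0.018, 0, 0, 0, 0, 1]]}}

```text
t: 19.08
eef_pos: [0.4435, 0.2026, 0.0818]
orientation: [-1.124, -1.334, 1.333]
wrist_force: [0.0, -0.3, 1.4]
opening: 0.0005
```

Call:
{"op": "carry_out", "data": {"series": [[0, 0.001, 0, 0, 0, 0, 1], [0, 0.002, 0, 0, 0, 0, 1], [0, 0.003, 0, 0, 0, 0, 1], [0, 0.003, 0, 0, 0, 0, 1], [0, 0.003, 0, 0, 0, 0, 1]]}}

```text
t: 19.7
eef_pos: [0.4437, 0.2027, 0.079]
orientation: [-1.124, -1.335, 1.333]
wrist_force: [2.4, 0.3, 3.4]
opening: 0.0005
```

Call:
{"op": "carry_out", "data": {"series": [[0, 0.001, 0, 0, 0, 0, 1], [0, 0.0015, 0, 0, 0, 0, 1], [0, 0.002, 0, 0, 0, 0, 1], [0, 0.002, 0, 0, 0, 0, 1], [0, 0.002, 0, 0, 0, 0, 1]]}}

```text
t: 20.32
eef_pos: [0.4439, 0.2027, 0.0778]
orientation: [-1.125, -1.335, 1.333]
wrist_force: [-0.8, -0.7, 15.9]
opening: 0.0005
```

Call:
{"op": "carry_out", "data": {"series": [[0, 0.0005, 0, 0, 0, 0, 1], [0, 0.001, 0, 0, 0, 0, 1], [0, 0.001, 0, 0, 0, 0, 1], [0, 0.001, 0, 0, 0, 0, 1], [0, 0.001, 0, 0, 0, 0, 1]]}}

```text
t: 20.95
eef_pos: [0.444, 0.2027, 0.0775]
orientation: [-1.125, -1.336, 1.333]
wrist_force: [-3.6, -1.5, 23.8]
opening: 0.0006
```

Run:
```python
from mv import *
st()
from bench import imaging
f=imaging.grab_frame("wrist"); cv2.imwrite("pics/w13.png",cv2.resize(f["img"][200:420,60:420,::-1],None,fx=2.2,fy=2.2))
```

```text
t 20.95 tipB mm [-125.    39.7   63.5] tipW [0.4441 0.2027 0.0635] yawB 90.07 down [ 0.002  0.    -1.   ] F [-3.6 -1.5 23.8] q [ 0.19  0.45  1.81 -0.    0.87 -1.55] op 0.001
```

View pics/w13.png

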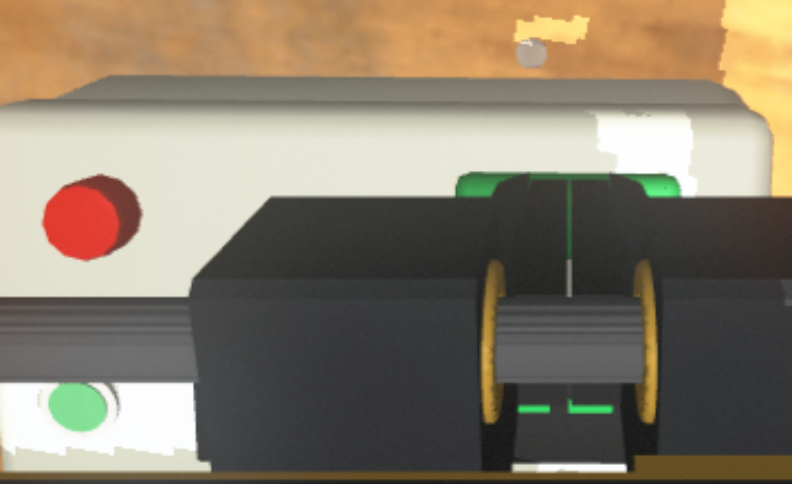

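Call:
{"op": "carry_out", "data": {"series": [[0, -0.005, 0, 0, 0, 0, 1], [0, -0.02, 0, 0, 0, 0, 1], [0, -0.06, 0, 0, 0, 0, 1], [0, -0.11, 0, 0, 0, 0, 1], [0, -0.16, 0, 0, 0, 0, 1]]}}

```text
t: 21.62
eef_pos: [0.4425, 0.2025, 0.2374]
orientation: [-1.122, -1.332, 1.335]
wrist_force: [0.3, -0.6, -0.4]
opening: 0.0004
```

Call:
{"op": "carry_out", "data": {"series": [[0, -0.02, 0.01, 0, 0, 0, 1], [0, -0.05, 0.02, 0, 0, 0, 1], [0, -0.08, 0.03, 0, 0, 0, 1], [0, -0.08, 0.03, 0, 0, 0, 1], [0, -0.08, 0.03, 0, 0, 0, 1]]}}

```text
t: 22.25
eef_pos: [0.4134, 0.1974, 0.3147]
orientation: [-1.122, -1.332, 1.335]
wrist_force: [-0.3, -0.4, 0.1]
opening: 0.0006
```

Run:
```python
from mv import *
st()
from bench import imaging
f=imaging.grab_frame("wrist"); cv2.imwrite("pics/w14.png",f["img"][:,:,::-1])
f=imaging.grab_frame("scene"); cv2.imwrite("pics/s14.png",cv2.resize(f["img"][150:330,160:400,::-1],None,fx=3,fy=3))
```

```text
t 22.25 tipB mm [-156.2   39.6  300.7] tipW [0.4134 0.1974 0.3007] yawB 90.06 down [-0.002 -0.    -1.   ] F [-0.3 -0.4  0.1] q [ 0.19  0.12  1.57  0.    1.45 -1.55] op 0.001
```

View pics/w14.png

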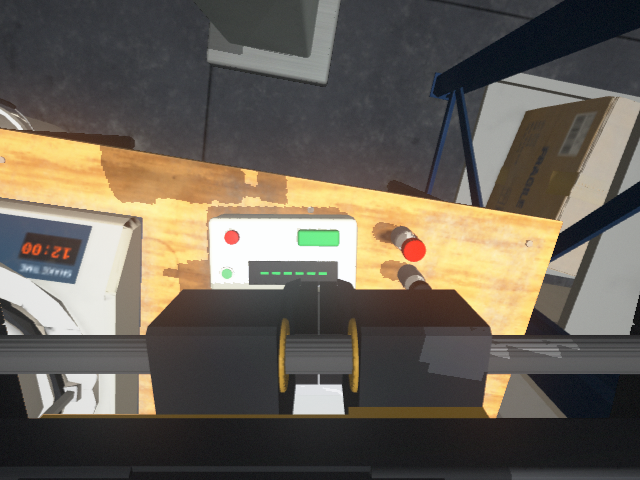

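View pics/s14.png

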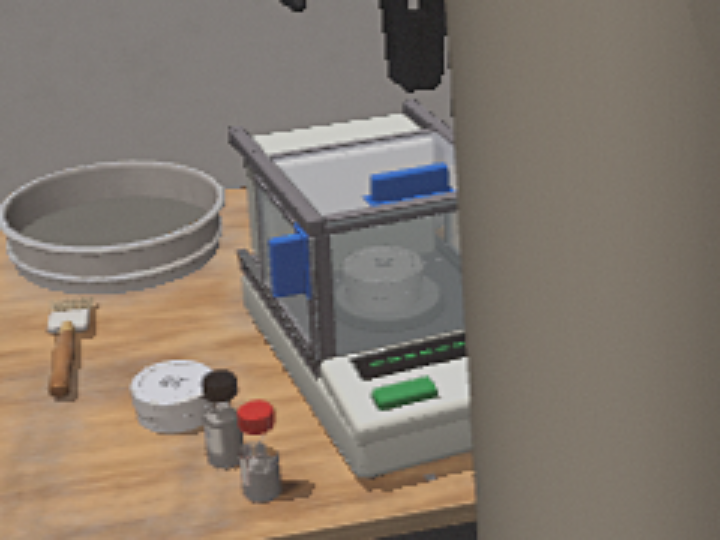

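The last pictures show both grips at the front, the key up again, and the tins and vials where they were. The arm is clear, so I'm handing in.

```bash
python3 -c "
from bench import sign_off
print(sign_off())"
```

```text
the job is handed in; nothing more can be done
None
```

I shut the glass top panel first, then the left-hand door, pressed the green tare key and let it come up. I then lifted the arm clear and handed the job in at about 22 s; no verdict was reported.

**Doors:** I pushed each one against its firm stop, where the force rose to about 18–19 N with no further movement. Afterwards the left grip lined up with the fixed right-hand grip in the wrist picture. The panel's front bar met the front edge of the frame.

**Tare key:** The push force passed the 4 N needed and reached about 24 N, with about 4 mm of travel, so I take it as fully down. The force fell back to zero on release, and the key looked up again in the last pictures.

**Other items:** The tin, spare tin and vials looked unmoved in the last scene picture. I judged this by eye and did not measure it. The red power key was not touched.

**Disagreements between checks:**
- The tare key showed up 2–5 mm further back in the wrist pictures than in my first balance pose, so I pressed it at x -126 to -125 mm.
- The two door stops came out about 2 mm apart from what the given sizes imply, which is within the error of that pose.

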